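Feed the drive enclosure into its docking bay with the push stick

ROBOT

A 6-joint arm with a two-finger parallel gripper is mounted at the origin on the work surface. World frame = base frame: x ahead of the robot, y to its left, z up, the work surface at z = 0. Lengths are in m, angles in rad, forces in N, time in s.
With the tool pointing down it reaches from about 0.325 to 0.775 m from the base axis. Payload 5.5 kg.
Tool frame: the origin (TCP) lies where the fingers leave the gripper's body, on its centre line; the fingertips stand 80 mm ahead of it and the grasp point (between the pads) lies 61 mm ahead of it (robot.tcp_to_tips is the z of the fingertips in the tool frame, in m); z points along the fingers, y is the direction in which the jaws open and shut (so a half turn about z gives the same grasp; the last joint's range is limited). The gripper opens to 88 mm and grips with 3 to 60 N. Pads are 20 mm wide; open, the fingers measure 115 mm over their backs; the gripper's body (75 mm by 178 mm) begins 61 mm behind the grasp point.
Start: joints at [-1.391, 0.091, 1.231, -0, 1.82, -0.057], TCP at [0.141, -0.583, 0.303] pointing down, gripper open.
Joint ranges: [-2.87, 2.87], [-0.86, 2.18], [0.17, 2.46], [-1.51, 4.65], [0.06, 2.69], [-2.65, 2.65]. Speed limits (rad/s): [2.57, 2.57, 3.01, 3.14, 3.14, 3.14].

INTERFACE

Orientations are given as a unit quaternion [w, x, y, z].
In Python, from bench import telemetry, cams, job, robot gives the robot as it stands.
- The arm moves only by the shell command python3 -m creep 'ROWS' [FORCE]. ROWS is text: rows parted by semicolons, each of 7 numbers parted by spaces: the turn, a rotation vector about the world's x, y, z in degrees, then the shift along the world's x, y, z in mm, then the finger opening in mm, from 0 to 87.8. In form: rx ry rz dx dy dz claw; .... A call has 1 to 5 rows; each row is the pose to reach, as a shift and turn from the pose commanded when the call began; what a row does not reach only later rows make up. A row lasts 1/10 s, in which the tool goes at most 50 mm and 8.59 degrees, less where a joint would pass 70% of its speed; a pose out of reach is approached as far as the arm can. A call with a gripper value outside its range is refused whole. The fingers move at their own pace and stop on an object; FORCE is the grip in N (left out, the last holds). Time passes only in rows, so rows that repeat a pose let the fingers close. It gives the time, the measured TCP pose, the force and the opening at its end, in the units of the state.
- telemetry.state(): the state, without advancing time (a new reading comes with each control period).
- cams.read_camera(name): name is "scene" or "top" or "wrist"; returns a dict with "pixels" (420x560x3 uint8, blue, green, red), "depth" (420x560 float32, m along the optical axis (not along the pixel's ray), 0 where there is no reading), "K" (3x3 intrinsics, pixels), "R" (3x3) and "t" (3): a world point X has camera coordinates R X + t; the wrist camera has in their place "tool_from_camera" (4x4, takes a point from camera to tool coordinates, whose origin is the TCP and whose axes are the flange's). Camera axes: x right, y down, z forward; pixel columns grow to the right and rows downward; lengths in m; the calibration is good to about 2 mm. A picture is of the moment at which its call begins: read the wrist's pose just before it.
- job.job_done(): hands the job in, once; it reports no verdict.
The state is a dict: "t": time; "joint_pos": joint angles; "joint_velocities": joint speeds; "joint_torque": joint torques, N m; "position": TCP position; "orientation": TCP orientation; "wrist_force": force on the tool from outside, world axes, zero at the start; "moment": the same for the moment, N m; "gripper_width": opening from 0.0 (shut) to 1.0 (fully open).
Only numpy, scipy, OpenCV 4.12 (cv2) and the standard library are available. Lean on these libraries where they do the work, as an engineer would, in place of code of your own. Each camera call takes 0.05 s, during which the arm holds its last target.

TASK

Using the push stick, and never touching the silver aluminium enclosure with the gripper, first push the enclosure square against the wooden guide rail while it is still outside the bay, then feed it along the rail, keeping it against the rail all the way, until it is fully home against the end stop inside the bay. Then lay the push stick flat on the middle of the cork mat, lengthwise, and let go. Leave everything else on the desk where it is.

Things in the scene. Friction and masses are not known exactly. Their poses are not given: they have to be found in the camera images.
- rail: Fixed brown wooden guide rail, 18 mm thick, 30 mm high, with a docking bay. Origin: on the desk, on the rail's guiding face, level with the bay's mouth. +y runs along the rail, the feed direction into the bay (roughly to the robot's left); +x points horizontally into the rail, away from the robot. Guiding face: plane x = 0, y = -270 to 195 mm.
- bay_stop (a point): Point on the bay's end stop, 42.5 mm out from the guiding face, 195 mm beyond the mouth, 18 mm high; axes as the rail's. The bay is a tunnel from the rail frame's y = 0 (open mouth) to this stop; its near side wall spans x = -99 to -111 mm; three wooden slats, 22 mm wide, cross over it at y = 11, 105 and 199 mm, 58 to 64 mm above the desk.
- enclosure_mid (a point): Silver aluminium drive enclosure, a finned box 85 mm wide (its x), 150 mm long (its y), 36 mm high, 0.3 to 0.65 kg, loose on the desk before the bay, a little off the rail and crooked. Point: its centre, 18 mm up. Its y points along the feed when square. In the rail's frame its centre is at x = -42.5 mm against the rail, y = 120 mm when home.
- stick_grip (a point): Plywood push stick, 0.14 kg: flat bar 180 (its x) x 50 (y) x 20 mm high, on it an upright grip block 50 (x) x 26 (y) mm, from 20 to 77 mm up; take it across the 26 mm from above. Point: in the grip block, 52 mm above the underside; the bar's front face is 120 mm ahead (+x), its rear face 60 mm behind, its flat sides 25 mm off. It lies flat, pointing within 55 degrees of the robot's left.
- stick_bar (a point): The middle of the push stick's bar, 10 mm above its underside, 30 mm ahead (+x) of the grip point; axes as the stick's.
- mat: Fixed cork mat on the desk, 110 mm (its x) by 240 mm (its y), 3 mm thick; origin: centre of its underside. It lies left or right of the robot; the push stick starts on the other side.
- drive: Bystander: blue portable drive, 80 x 120 x 16 mm, lying on the desk; origin: centre of its underside.
- coaster: Bystander: glass coaster, a disc 96 mm across and 10 mm thick; origin: centre of its underside.
- pencup: Bystander: white ceramic pen cup, 80 mm across, 100 mm high, with pens up to 150 mm high; origin: centre of its underside.
- mug: Bystander: mug, 82 mm across, 90 mm high, with a handle; origin: centre of its underside.
- tape: Bystander: roll of tape lying flat, 90 mm across, 24 mm high; origin: centre of its underside.
- charger: Bystander: white charger brick, 60 x 100 x 28 mm; origin: centre of its underside.

How it is judged:
On the way, in this order (a step that is already met when the one before it is completed fails the run):
1. The enclosure lies square against the rail, still outside the bay (x of enclosure_mid in the frame of rail above -0.0475 m and angle between the y axis of enclosure_mid and the y axis of rail, either way round below 0.05 rad and y of enclosure_mid in the frame of rail below -0.075 m), for 0.2 s.
2. The enclosure is home against the bay's end stop and still against the rail (x of enclosure_mid in the frame of rail above -0.0475 m and y of enclosure_mid in the frame of rail above 0.115 m and angle between the y axis of enclosure_mid and the y axis of rail, either way round below 0.05 rad), for 0.2 s.
At the end, for the whole second after the job is handed in: The enclosure rests in the bay within 5 mm of the rail and 5 mm of the end stop, square to the rail within 0.05 rad; the push stick lies flat and still on the cork mat, the middle of its bar within 32 mm across and 35 mm along of the mat's centre and its length within 0.3 rad of the mat's length (all of step 2 and linear speed of each of enclosure, stick below 0.01 m/s and x of stick_bar in the frame of mat between -0.032 and 0.032 m and y of stick_bar in the frame of mat between -0.035 and 0.035 m and angle between the x axis of stick_bar and the y axis of mat, either way round below 0.3 rad and angle between stick_bar's own z axis and vertical below 0.08 rad and height (world z) of stick_bar below 0.02 m); the robot touches nothing.
It fails at once if The gripper or arm touches the enclosure (contact force between any of the fingers, the arm and enclosure above 0.5 N).
It fails at once if The enclosure is in the bay but more than 7.5 mm off the rail (y of enclosure_mid in the frame of rail above -0.065 m and x of enclosure_mid in the frame of rail below -0.05 m).
It fails at once if A bystander is shoved more than 20 mm (distance of any of drive, coaster, pencup, mug, tape, charger from where it was at the start of the episode above 0.02 m).
It also fails if it takes over 72 s, if anything falls off the work surface, if the arm or the gripper's body presses on something with over 40 N, if the wrist force passes 120 N, or if a joint passes its speed limit or range.

## Working session

There is one attempt and no reset: what is moved stays moved. The work goes in short steps, Python scripts to look and compute and a shell command to move; the robot and the scene stay as the last step left them, time stands still between calls to the robot, and variables do not carry over. Pictures are saved under pics/ and viewed, and the job is handed in when it is done.

```bash
mkdir -p pics; ls
python3 - <<'E'
from bench import telemetry,cams
import cv2,numpy as np
print(telemetry.state())
for n in("scene","top"):
    c=cams.read_camera(n); cv2.imwrite(f"pics/{n}0.png",c["pixels"]); np.savez(f"pics/{n}0.npz",**c); print(n,c["K"],c.get("R"),c.get("t"))
E
```

```text
pics
{'t': 0.0, 'joint_pos': array([-1.39071221e+00,  9.18542619e-02,  1.23190282e+00,  1.25814790e-05,
        1.81977447e+00, -5.67198433e-02]), 'joint_velocities': array([ 0.00077613, -0.0008492 , -0.00129133,  0.00030984, -0.00026085,
       -0.00032015]), 'joint_torque': array([-3.11223186e-03, -4.46462703e+01, -4.06444645e+01,  6.93180319e-02,
        2.92729377e-02, -1.13847466e-04]), 'position': array([ 0.14072274, -0.58311889,  0.30149991]), 'orientation': array([-9.67983922e-04,  9.92998022e-01,  1.18127003e-01, -5.36732701e-05]), 'wrist_force': array([ 0.18917977, -1.11118521,  0.86784722]), 'moment': array([-0.04433463, -0.01854896,  0.03041222]), 'gripper_width': 1.0012937182757777}
scene [[457.11897314   0.         279.91907125]
 [  0.         457.11897314 214.16428077]
 [  0.           0.           1.        ]] [[ 0.34173669  0.93977912  0.0055891 ]
 [ 0.75925774 -0.27257822 -0.59095584]
 [-0.55384449  0.20619486 -0.80668455]] [-0.21207454 -0.3696628   1.47707827]
top [[440.65488908   0.         274.59040556]
 [  0.         440.65488908 203.04948341]
 [  0.           0.           1.        ]] [[ 0.02207192 -0.9997125   0.00936748]
 [-0.99788855 -0.0226022  -0.06089   ]
 [ 0.06108422 -0.00800374 -0.99810053]] [0.01873282 0.55325981 1.18189357]
```

View pics/top0.png

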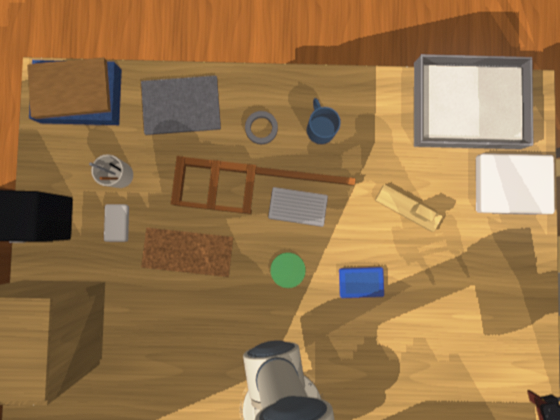

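View pics/scene0.png

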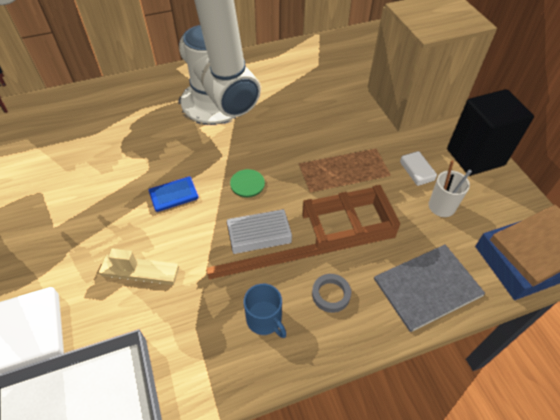

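Top view: rail with bay on its left end (175–355, 155–215), the enclosure at (298,206), the stick at (410,207) with its grip on the right, the mat at (188,252), and the green coaster at (288,270) and blue drive at (361,282) in front.

```bash
cat > h.py <<'E'
import numpy as np,cv2
from scipy.spatial.transform import Rotation as Rn
def cloud(c,R=None,t=None):
    d=c["depth"].astype(float);K=c["K"];v,u=np.mgrid[:d.shape[0],:d.shape[1]]
    P=np.stack([(u-K[0,2])/K[0,0]*d,(v-K[1,2])/K[1,1]*d,d],-1)
    if R is None: R,t=c["R"],c["t"]
    W=(P-t)@R; W[d==0]=np.nan; return W
def wrist():
    from bench import telemetry,cams
    s=telemetry.state();c=dict(cams.read_camera("wrist"))
    q=s["orientation"];Rt=Rn.from_quat([q[1],q[2],q[3],q[0]]).as_matrix()
    T=c["tool_from_camera"];Rw=Rt@T[:3,:3];tw=Rt@T[:3,3]+s["position"]
    c["R"]=Rw.T;c["t"]=-Rw.T@tw; return c
def rect(P):
    (cx,cy),(w,h),a=cv2.minAreaRect((P[:,:2]*1000).astype(np.float32))
    b=cv2.boxPoints(((cx,cy),(w,h),a)); e=[b[1]-b[0],b[2]-b[1]]; e=max(e,key=np.linalg.norm)
    return np.round([cx,cy,w,h],1),round((np.degrees(np.arctan2(e[1],e[0]))+90)%180-90,2)
E
python3 - <<'E'
from h import *
for n in("top","scene"):
    c=dict(np.load(f"pics/{n}0.npz"));W=cloud(c);p=c["pixels"].astype(int)
    X,Y,Z=W[...,0],W[...,1],W[...,2]
    desk=(abs(X-.45)<.2)&(abs(Y)<.4)
    print(n,"desk z",np.nanpercentile(Z[desk],[5,30,50,60]))
    hsv=cv2.cvtColor(c["pixels"],cv2.COLOR_BGR2HSV)
    for nm,(zlo,zhi) in dict(all=(.012,.2)).items():
        m=((Z>zlo)&(Z<zhi)&(X>.2)&(X<.95)&(abs(Y)<.7)).astype(np.uint8)
        k,l,st,ce=cv2.connectedComponentsWithStats(m)
        for i in range(1,k):
            if st[i,4]>60:
                P=W[l==i]; print(st[i],rect(P),np.round(np.nanpercentile(P[:,2],[5,50,95,100]),4))
E
```

```text
top desk z [-0.00380651 -0.00087081  0.00067773  0.00153405]
[  27   58   94   67 5712] (array([838. , 577. , 221.7, 162.2]), np.float32(89.9)) [0.0327 0.0831 0.0873 0.0916]
[ 415   58  118   91 9396] (array([ 833.8, -501.9,  304.6,  232. ]), np.float32(89.96)) [0.0252 0.0364 0.0581 0.0669]
[ 141   76   80   59 2967] (array([818.3, 297.7, 150.1, 209.7]), np.float32(-84.11)) [0.0122 0.0142 0.0175 0.0218]
[307  99  34  45 632] (array([770.7, -94.1,  80.4, 104. ]), np.float32(-11.77)) [0.0194 0.0662 0.0915 0.0961]
[245 111  33  34 506] (array([759.1,  73.7,  89.5,  88.2]), np.float32(76.53)) [0.0179 0.0233 0.0276 0.0303]
[ 89 155  43  33 913] (array([621.1, 458.7,  78.2,  78. ]), np.float32(76.7)) [0.0207 0.0752 0.132  0.1575]
[ 476  154   73   61 4193] (array([ 618.1, -609.5,  162.5,  181. ]), np.float32(-90.0)) [0.028  0.0399 0.0439 0.0484]
[ 170  156  185   59 2799] (array([582.6,  60.5, 479.2, 129.4]), np.float32(84.79)) [0.0247 0.0587 0.0663 0.0705]
[ 376  185   66   47 1235] (array([ 546.9, -334.2,  180.9,   51. ]), np.float32(62.45)) [0.0158 0.021  0.0782 0.0838]
[ 268  188   60 
[... 1506 characters left out ...]
 0.0419]
[ 374  245  111   86 3944] (array([822.1, 297.3, 150.5, 211.4]), np.float32(-84.43)) [0.0122 0.0138 0.0164 0.019 ]
[  99  249   79   35 1652] (array([ 550.4, -334.3,  180.8,   52.7]), np.float32(62.2)) [0.0153 0.0201 0.0764 0.0807]
[312 274  39  37 714] (array([762.4,  73.1,  88.8,  88.6]), np.float32(86.74)) [0.0152 0.0227 0.0259 0.028 ]
[ 243  284   43   54 1356] (array([772.5, -82.6, 107. ,  81.8]), np.float32(48.22)) [0.018  0.0609 0.09   0.0929]
[   0  288  161  132 6476] (array([ 702.6, -478.6,  435.1,  218. ]), np.float32(57.94)) [0.0183 0.0388 0.0587 0.0633]
[   0  345  152   75 7884] (array([ 820.1, -501.5,  158.3,  271.6]), np.float32(-89.97)) [0.0322 0.0352 0.0379 0.0414]
```

Run:
```python
import cv2
a=cv2.imread("pics/top0.png"); cv2.imwrite("pics/topz.png",cv2.resize(a[140:300,135:455],None,fx=2.5,fy=2.5,interpolation=cv2.INTER_CUBIC))
```

```text
(no output)
```

View pics/topz.png

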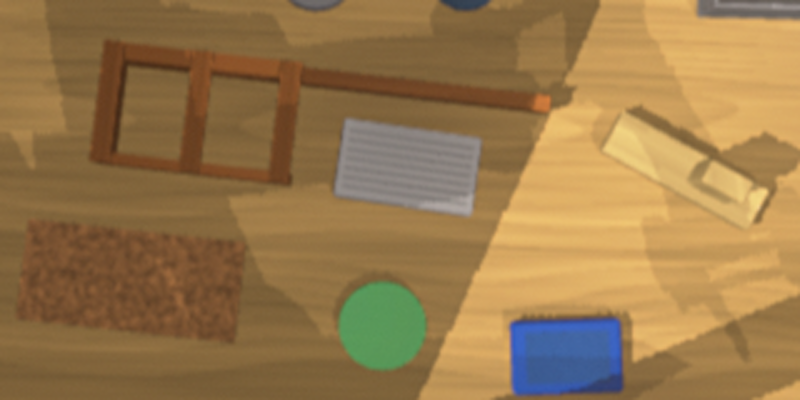

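Run:
```python
from h import *
for n in("top","scene"):
    c=dict(np.load(f"pics/{n}0.npz"));W=cloud(c)
    X,Y,Z=W[...,0],W[...,1],W[...,2];h=cv2.cvtColor(c["pixels"],cv2.COLOR_BGR2HSV);H,S,V=[h[...,i].astype(int) for i in range(3)]
    def big(m):
        k,l,st,_=cv2.connectedComponentsWithStats(m.astype(np.uint8)); return l==1+np.argmax(st[1:,4])
    g=big((H>45)&(H<80)&(S>80)&(X>.2)&(abs(Y)<.3)); print(n,"coaster",rect(W[g]),np.median(Z[g]))
    mm=cv2.morphologyEx(((H<16)&(S>80)&(V<150)&(X<.50)&(X>.3)&(Y>.08)&(Y<.42)&(abs(Z)<.01)).astype(np.uint8),cv2.MORPH_CLOSE,np.ones((5,5)))
    mm=cv2.morphologyEx(mm,cv2.MORPH_OPEN,np.ones((5,5)))
    m=big(mm); print("mat",rect(W[m]))
    r=(Z>.024)&(Z<.036)&(X>.56)&(X<.65)&(Y>-.19)&(Y<.075); 
    # bins across y
    for y in np.arange(-.18,.08,.03):
        q=r&(abs(Y-y)<.015); 
        if q.sum()>4: print(round(y,2),np.round([X[q].min(),np.median(X[q]),X[q].max()],4),q.sum())
    P=W[r]; a,b=np.polyfit(P[:,1],P[:,0],1); print("rail centre x=",b,"+y*",a,"deg",90-np.degrees(np.arctan(a)),"min y",P[:,1].min())
    s=(Z>.05)&(Z<.072)&(X>.45)&(X<.66)&(Y>.0)&(Y<.35); k,l,st,_=cv2.connectedComponentsWithStats(s.astype(np.uint8)); print("bay top",rect(W[s]))
    for nm,lo,hi in (("grip",.065,.09),):
        q=(Z>lo)&(Z<hi)&(abs(X-.53)<.1)&(abs(Y+.36)<.1); print(nm,rect(W[q]),W[q].mean(0))
```

```text
top coaster (array([372.1,  -8.2,  91.8,  89.9]), np.float32(1.23)) 0.00964870031293033
mat (array([355.1, 159.2,   0. ,  11. ]), np.float32(-90.0))
-0.18 [0.6079 0.6163 0.6249] 46
-0.15 [0.6082 0.6183 0.6274] 73
-0.12 [0.5602 0.6204 0.6315] 81
-0.09 [0.5602 0.6193 0.6334] 115
-0.06 [0.5616 0.6214 0.6362] 122
-0.03 [0.5608 0.6215 0.6378] 129
0.0 [0.5603 0.6232 0.6424] 151
0.03 [0.56   0.6275 0.6444] 136
0.06 [0.628  0.6376 0.6464] 72
rail centre x= 0.6108187718339706 +y* 0.0059783836384314105 deg 89.65746792998992 min y -0.18251718913429366
bay top (array([594.9, 194.3, 210.6, 129.3]), np.float32(84.74))
grip (array([ 533.7, -359.5,   50. ,   27. ]), np.float32(61.42)) [ 0.53279806 -0.35860573  0.07630067]
scene coaster (array([373.4,  -7. ,  96.7, 101.2]), np.float32(-71.15)) 0.008992032799756376
mat (array([412.5, 269.5, 242.5, 121.4]), np.float32(84.7))
-0.18 [0.6088 0.6207 0.6308] 62
-0.15 [0.6117 0.6232 0.6318] 91
-0.12 [0.5603 0.6248 0.6348] 106
-0.09 [0.5604 0.6203 0.638 ] 166
-0.06 [0.5604 0.5867 0.6411] 177
-0.03 [0.5613 0.5894 0.6438] 203
0.0 [0.56   0.5915 0.6463] 205
0.03 [0.5608 0.5966 0.6495] 182
0.06 [0.6293 0.6419 0.6498] 80
rail centre x= 0.6101917261707432 +y* -0.004033257530703223 deg 90.23108738115846 min y -0.1842026683079746
bay top (array([596.5, 194.4, 212.8, 132. ]), np.float32(85.26))
grip (array([ 536.9, -360.7,   50.1,   27.2]), np.float32(62.19)) [ 0.53923454 -0.36004896  0.07459624]
```

```bash
python3 -m creep '0 0 24 200 110 0 87.8;0 0 24 200 110 0 87.8;0 0 24 200 110 0 87.8;0 0 24 200 110 0 87.8;0 0 24 200 110 0 87.8'; python3 -m creep '0 0 24.6 160 80 -50 87.8;0 0 24.6 160 80 -50 87.8;0 0 24.6 160 80 -50 87.8;0 0 24.6 160 80 -50 87.8;0 0 24.6 160 80 -50 87.8'
python3 - <<'E'
from h import *
c=wrist(); cv2.imwrite("pics/w1.png",c["pixels"]);W=cloud(c);Z=W[...,2];X=W[...,0];Y=W[...,1]
near=(abs(X-.545)<.14)&(abs(Y+.34)<.14)
q=(Z>.065)&(Z<.09)&near; print("grip",rect(W[q]),np.nanmedian(Z[q]))
q=(Z>.012)&(Z<.09)&near; print("all",rect(W[q]))
q=(abs(Z)<.01)&near;print(np.nanmedian(Z[q]))
E
```

```text
t: 0.6
position: [0.3435, -0.4711, 0.3022]
orientation: [-0.0, 0.946, 0.323, 0.0]
wrist_force: [-0.7, -0.5, -0.2]
gripper_width: 0.996
t: 1.1
position: [0.5037, -0.3901, 0.2491]
orientation: [-0.003, 0.855, 0.519, -0.0]
wrist_force: [0.2, -0.0, -0.2]
gripper_width: 0.997
grip (array([ 533.7, -359. ,   49.1,   25.8]), np.float32(61.54)) 0.07726967552946279
all (array([ 547.3, -332.4,  179.4,   50.1]), np.float32(62.31))
0.0004099653908927845
```

View pics/w1.png

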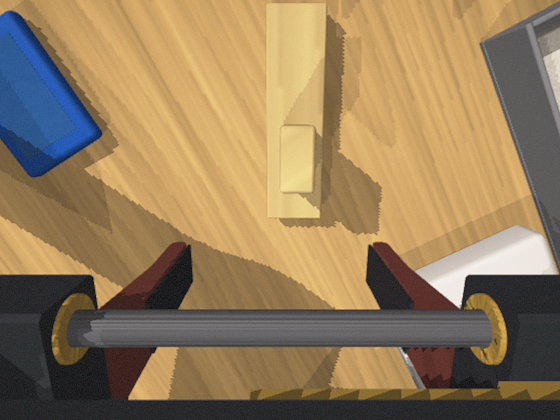

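The wrist view shows the stick upright in the image (297,110), its grip block at (298,158), and nothing near the fingers' path. I'll move over it and descend.

```bash
python3 -m creep '0 0 0 30 31 -50 87.8;0 0 0 30 31 -60 87.8;0 0 0 30 31 -60 87.8;0 0 0 30 31 -60 87.8'
python3 - <<'E'
from h import *
from bench import telemetry
print(telemetry.state()["position"],telemetry.state()["orientation"])
c=wrist(); cv2.imwrite("pics/w2.png",c["pixels"])
E
```

```text
t: 1.55
position: [0.5297, -0.3633, 0.1933]
orientation: [0.0, 0.857, 0.516, -0.0]
wrist_force: [0.3, -0.5, 0.0]
gripper_width: 1.0
[ 0.52974322 -0.36327089  0.19329567] [ 4.00223370e-05  8.56692337e-01  5.15827571e-01 -3.93980959e-04]
```

View pics/w2.png

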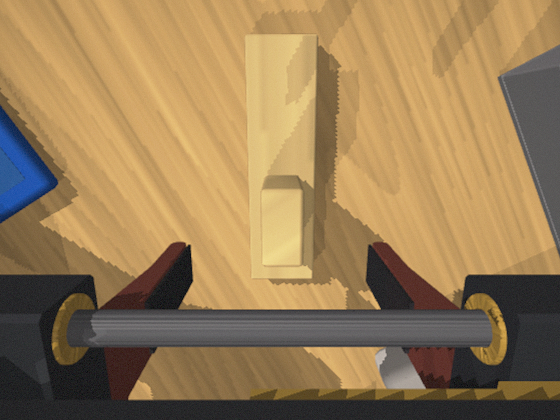

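The grip block (282,222) is centred between the fingers; a 4 mm correction, then down and close.

```bash
python3 -m creep '0 0 0 4 4 -40 87.8;0 0 0 4 4 -74 87.8;0 0 0 4 4 -74 87.8;0 0 0 4 4 -74 87.8'; python3 -m creep '0 0 0 0 0 0 20;0 0 0 0 0 0 20;0 0 0 0 0 0 20;0 0 0 0 0 0 20;0 0 0 0 0 0 20' 50;python3 -m creep '0 0 0 0 0 0 20;0 0 0 0 0 0 20;0 0 0 0 0 0 20' 50
```

```text
t: 2.0
position: [0.5345, -0.3594, 0.1205]
orientation: [0.001, 0.857, 0.516, 0.0]
wrist_force: [0.5, -0.0, 0.3]
gripper_width: 1.001
t: 2.5
position: [0.5349, -0.3583, 0.119]
orientation: [0.0, 0.856, 0.516, 0.0]
wrist_force: [0.2, -0.7, -1.3]
gripper_width: 0.585
t: 2.8
position: [0.5347, -0.3582, 0.1185]
orientation: [-0.0, 0.856, 0.516, -0.0]
wrist_force: [-0.1, 0.0, -0.5]
gripper_width: 0.314
```

```bash
python3 -m creep '0 0 0 0 0 0 15;0 0 0 0 0 0 15;0 0 0 0 0 0 15;0 0 0 0 0 0 15' 50;python3 -m creep '0 0 0 0 0 50 15;0 0 0 0 0 110 15;0 0 0 0 0 110 15;0 0 0 0 0 110 15;0 0 0 0 0 110 15'
python3 - <<'E'
from h import *
from bench import telemetry
s=telemetry.state();print(s["position"],s["orientation"])
c=wrist(); cv2.imwrite("pics/w3.png",c["pixels"])
W=cloud(c)-s["position"];Z=W[...,2]
q=(Z>-.13)&(Z<-.085)&(abs(W[...,0])<.2)&(abs(W[...,1])<.2)
print(rect(W[q]),np.nanpercentile(Z[q],[5,50,95]))
E
```

```text
t: 3.2
position: [0.5347, -0.3582, 0.1185]
orientation: [-0.0, 0.856, 0.516, -0.0]
wrist_force: [0.3, -0.6, -0.7]
gripper_width: 0.295
t: 3.7
position: [0.5345, -0.358, 0.2267]
orientation: [-0.001, 0.856, 0.516, -0.0]
wrist_force: [1.3, -0.3, -1.9]
gripper_width: 0.295
[ 0.53445585 -0.35804132  0.22666501] [-1.10393733e-03  8.56409737e-01  5.16295389e-01 -4.63357260e-04]
(array([ 27.9,  54.3, 115.5,  50.3]), np.float32(62.25)) [-0.09925737 -0.09806821 -0.09688903]
```

View pics/w3.png

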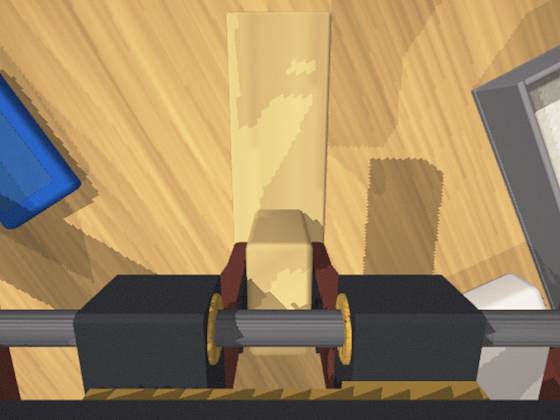

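Held squarely: bar front edge at (278,12), 119 mm ahead of the TCP, and the bar is aligned with the tool. Now to the near side of the enclosure, parallel to the rail.

```bash
python3 -m creep '0 0 22.8 -84 249 0 15;0 0 22.8 -84 249 0 15;0 0 22.8 -84 249 0 15;0 0 22.8 -84 249 0 15;0 0 22.8 -84 249 0 15';python3 -m creep '0 0 0 0 0 0 15;0 0 0 0 0 0 15'
python3 - <<'E'
from h import *
from bench import telemetry,cams
s=telemetry.state();print(s["position"],s["orientation"])
c=wrist(); cv2.imwrite("pics/w4.png",c["pixels"]);np.savez("pics/w4.npz",**c)
W=cloud(c);X,Y,Z=[W[...,i] for i in range(3)]
q=(Z>.03)&(Z<.042)&(X>.46)&(X<.602)&(Y>-.13)&(Y<.06);print("enc",rect(W[q]),np.nanmedian(Z[q]))
t=dict(cams.read_camera("top"));cv2.imwrite("pics/t4.png",t["pixels"])
E
```

```text
t: 4.25
position: [0.4532, -0.1195, 0.2255]
orientation: [-0.002, 0.738, 0.675, -0.001]
wrist_force: [1.0, 1.0, -1.2]
gripper_width: 0.293
t: 4.45
position: [0.4542, -0.1204, 0.2267]
orientation: [-0.001, 0.737, 0.676, -0.001]
wrist_force: [-0.1, -0.1, -2.1]
gripper_width: 0.298
[ 0.45420365 -0.12043206  0.22665063] [-0.00104152  0.73674258  0.67617206 -0.00079222]
enc (array([541.4, -39.9, 129.3,  84.9]), np.float32(82.83)) 0.036382414659094614
```

View pics/w4.png

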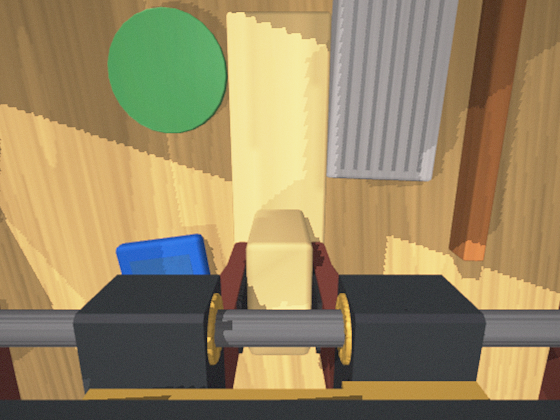

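Run:
```python
from h import *
c=dict(np.load("pics/w4.npz"));W=cloud(c);X,Y,Z=[W[...,i] for i in range(3)]
q=(Z>.026)&(Z<.034)&(X>.596)&(X<.66)&(Y>-.17)&(Y<0);print(rect(W[q]),np.nanmin(Y[q]))
a=[];b=[]
for y in np.arange(-.165,-.03,.01):
    s=q&(abs(Y-y)<.005); a.append((y,np.nanpercentile(X[s],3),np.nanpercentile(X[s],97)))
a=np.array(a);print(np.round(a*1000,1))
for k in(1,2):
    p=np.polyfit(a[:,0],a[:,k],1);print(p,90-np.degrees(np.arctan(p[0])))
e=(Z>.03)&(Z<.042)&(X>.46)&(X<.598)&(Y>-.13)&(Y<.06);pr=[]
for y in np.arange(-.09,.02,.01):
    s=e&(abs(Y-y)<.005); pr.append((y,np.nanpercentile(X[s],3)))
pr=np.array(pr);p=np.polyfit(pr[:,0],pr[:,1],1);print("enc near",p,90-np.degrees(np.arctan(p[0])))
```

```text
(array([624. , -85. , 172. ,  19.3]), np.float32(84.68)) -0.16997895536378071
[[-165.   607.8  624.7]
 [-155.   608.8  625.8]
 [-145.   609.7  626.8]
 [-135.   610.7  627.8]
 [-125.   611.6  628.6]
 [-115.   612.4  629.4]
 [-105.   613.4  630.4]
 [ -95.   614.3  631.5]
 [ -85.   615.2  632.3]
 [ -75.   616.2  633.6]
 [ -65.   617.3  634.3]
 [ -55.   617.9  635.1]
 [ -45.   619.   635.9]
 [ -35.   620.   637. ]]
[0.09308478 0.62318516] 84.6819595116302
[0.09344707 0.64027485] 84.66138097618804
enc near [0.11914046 0.50560838] 83.20578023982905
```

Wrist view: stick between the coaster (168,70) and the enclosure (390,90), rail at right (490,130). Measured rail direction is 84.7°, and the enclosure is 1.5° crooked and about 33 mm off. Next I descend beside it.

```bash
python3 -m creep '0 0 -0.4 -2.5 11.5 0 15;0 0 -0.4 -2.5 11.5 -50 15;0 0 -0.4 -2.5 11.5 -90 15;0 0 -0.4 -2.5 11.5 -105 15;0 0 -0.4 -2.5 11.5 -105 15';python3 -m creep '0 0 0 0 0 0 15'
python3 - <<'E'
from h import *
c=wrist(); cv2.imwrite("pics/w5.png",c["pixels"])
E
```

```text
t: 5.05
position: [0.4515, -0.1099, 0.1218]
orientation: [-0.002, 0.74, 0.672, -0.001]
wrist_force: [0.1, -0.2, -0.9]
gripper_width: 0.289
t: 5.15
position: [0.4529, -0.1102, 0.1247]
orientation: [0.0, 0.74, 0.673, 0.0]
wrist_force: [-0.5, 0.6, -1.5]
gripper_width: 0.295
```

View pics/w5.png

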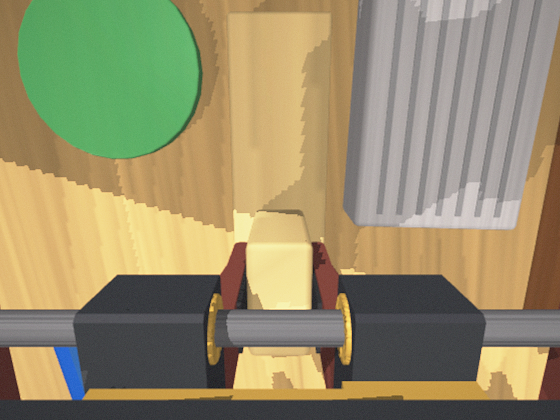

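Clear on both sides (coaster at (110,60), enclosure edge at (348,200)). I'll push towards the rail slowly.

```bash
python3 -m creep '0 0 0 8 -0.7 0 15;0 0 0 16 -1.5 0 15;0 0 0 24 -2.2 0 15;0 0 0 32 -3 0 15;0 0 0 39 -3.6 0 15' 58; python3 -m creep '0 0 0 2 -0.2 0 15;0 0 0 4 -0.4 0 15;0 0 0 6 -0.6 0 15;0 0 0 8 -0.7 0 15;0 0 0 9.5 -0.9 0 15';python3 - <<'E'
from h import *
c=wrist(); cv2.imwrite("pics/w6.png",c["pixels"])
E
```

```text
t: 5.7
position: [0.492, -0.1135, 0.1235]
orientation: [-0.0, 0.74, 0.673, -0.0]
wrist_force: [-3.3, 0.2, -0.4]
gripper_width: 0.296
t: 6.2
position: [0.5009, -0.1144, 0.1234]
orientation: [-0.0, 0.74, 0.673, -0.0]
wrist_force: [-1.0, 0.8, -2.0]
gripper_width: 0.293
```

View pics/w6.png

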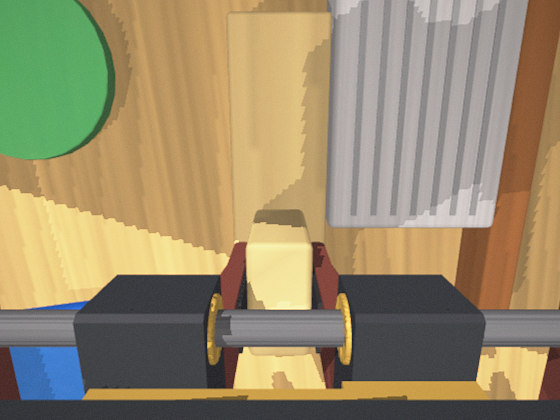

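```bash
python3 -m creep '0 0 0 1 -0.1 0 15;0 0 0 2 -0.2 0 15;0 0 0 2 -0.2 0 15'; python3 -m creep '0 0 0 1 -0.1 0 15;0 0 0 2 -0.2 0 15;0 0 0 2 -0.2 0 15;0 0 0 2 -0.2 0 15'
```

```text
t: 6.55
position: [0.5029, -0.1146, 0.1236]
orientation: [0.0, 0.74, 0.673, 0.0]
wrist_force: [-1.8, 0.5, -2.1]
gripper_width: 0.296
t: 6.95
position: [0.5037, -0.1148, 0.1237]
orientation: [-0.001, 0.74, 0.673, -0.001]
wrist_force: [-7.6, -0.3, 2.7]
gripper_width: 0.294
```

```bash
python3 -m creep '0 0 0 1 -0.1 0 15;0 0 0 1.5 -0.1 0 15;0 0 0 1.5 -0.1 0 15';  python3 - <<'E'
from h import *
from bench import cams
c=wrist();W=cloud(c);X,Y,Z=[W[...,i] for i in range(3)];cv2.imwrite("pics/w7.png",c["pixels"])
def edge(m,pc,ys):
    a=[]
    for y in ys:
        s=m&(abs(Y-y)<.004)
        if s.sum()>8:a.append((y,np.nanpercentile(X[s],pc)))
    a=np.array(a);p=np.polyfit(a[:,0],a[:,1],1);return p,90-np.degrees(np.arctan(p[0])),len(a)
ys=np.arange(-.14,.0,.008)
print("rail far",edge((Z>.024)&(Z<.033)&(X>.6),97,ys))
print("rail near",edge((Z>.024)&(Z<.033)&(X>.6),3,ys))
print("enc far",edge((Z>.0345)&(Z<.045)&(X>.52),97,ys))
t=dict(cams.read_camera("top"));cv2.imwrite("pics/t7.png",cv2.resize(t["pixels"][140:300,135:455],None,fx=2.5,fy=2.5))
E
```

```text
t: 7.25
position: [0.5041, -0.1148, 0.1237]
orientation: [-0.003, 0.74, 0.673, -0.002]
wrist_force: [-14.7, 0.6, 5.9]
gripper_width: 0.291
rail far (array([0.09301546, 0.64050865]), np.float64(84.68589732367242), 18)
rail near (array([0.11620238, 0.62741577]), np.float64(83.37182097317645), 18)
enc far (array([0.0712631 , 0.61844093]), np.float64(85.92381589531308), 14)
```

View pics/w7.png

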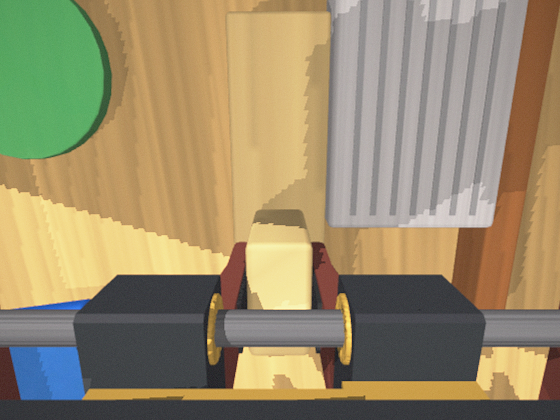

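View pics/t7.png

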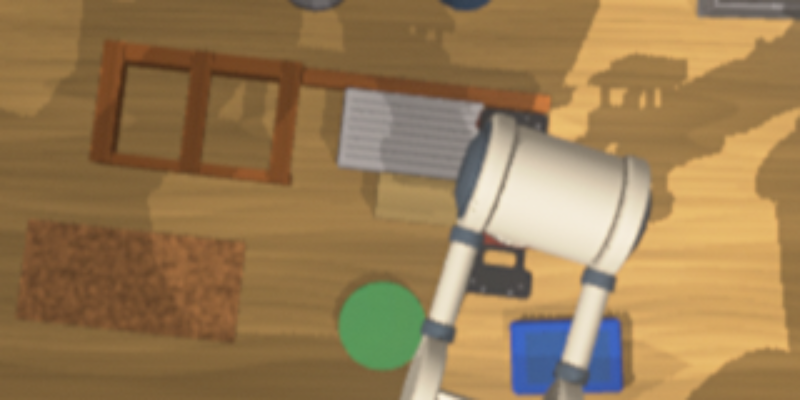

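The enclosure sits along the rail (w7: its edge runs along the rail from (495,220) to (525,0)), with 14.7 N of push. I'll back off and go behind it.

```bash
python3 -m creep '0 0 0 -8 0.7 0 15;0 0 0 -17 1.6 0 15;0 0 0 -21 -43 0 15;0 0 0 -25 -88 0 15;0 0 0 -29 -131 0 15'; python3 -m creep '0 0 0 0 0 0 15;0 0 0 0 0 0 15'
python3 - <<'E'
from h import *
from bench import cams
c=wrist();W=cloud(c);np.savez("pics/w8.npz",**c);cv2.imwrite("pics/w8.png",c["pixels"])
t=dict(cams.read_camera("scene"));cv2.imwrite("pics/s8.png",t["pixels"])
X,Y,Z=[W[...,i] for i in range(3)]
m=((Z>.026)&(Z<.045)&(Y>-.25)).astype(np.uint8)
q=(Z>.0345)&(Z<.045)&(X>.51)&(X<.66)&(Y>-.2)
print(rect(W[q]))
E
```

```text
t: 7.85
position: [0.4772, -0.2472, 0.1243]
orientation: [0.001, 0.74, 0.673, 0.001]
wrist_force: [0.9, -0.5, -1.0]
gripper_width: 0.292
t: 8.05
position: [0.4771, -0.2465, 0.1238]
orientation: [0.0, 0.741, 0.672, 0.0]
wrist_force: [0.2, 0.2, -0.9]
gripper_width: 0.291
(array([0., 0., 0., 0.]), np.float32(0.0))
```

View pics/w8.png

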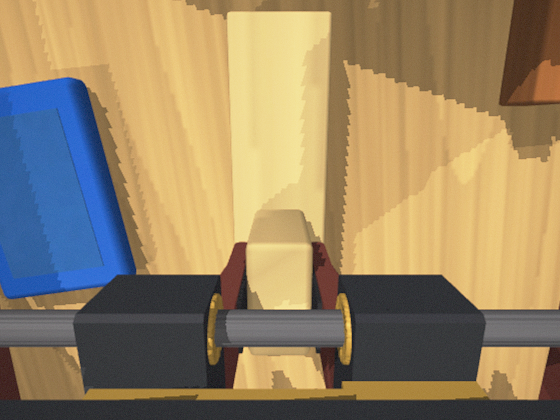

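View pics/s8.png

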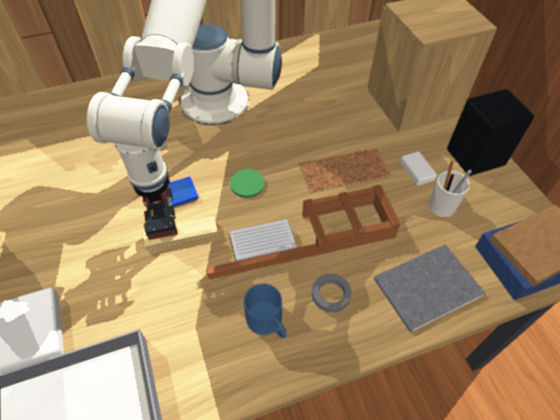

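```bash
cat > enc.py <<'E'
from h import *
from bench import cams
O=np.array([.6307,.0856]);a=np.radians(84.7);yh=np.array([np.cos(a),np.sin(a)]);xh=np.array([yh[1],-yh[0]])
for n in("top","scene"):
    c=dict(cams.read_camera(n));W=cloud(c);h=cv2.cvtColor(c["pixels"],cv2.COLOR_BGR2HSV)
    d=W[...,:2]-O;rx=d@xh;ry=d@yh;Z=W[...,2]
    q=(h[...,1]<70)&(Z>.03)&(Z<.044)&(rx>-.12)&(rx<.02)&(ry>-.25)&(ry<.21)
    q=cv2.morphologyEx(q.astype(np.uint8),cv2.MORPH_OPEN,np.ones((3,3)))>0
    P=np.c_[rx[q],ry[q]];print(n,q.sum(),rect(P),"y",np.round(np.percentile(P[:,1],[1,99])*1000,1),"x",np.round(np.percentile(P[:,0],[2,98])*1000,1))
    r=(Z>.022)&(Z<.036)&(rx>-.012)&(rx<.03)&(ry>-.27)&(ry<-.01)&(h[...,1]>110)
    print("  rail x",np.round(np.percentile(rx[r],[3,50,97])*1000,1),"ang",np.degrees(np.arctan(np.polyfit(ry[r],rx[r],1)[0])),"ymin",ry[r].min())
E
python3 enc.py
```

```text
top 1737 (array([ -41.5, -123. ,   85.9,  150.9]), np.float32(-89.73)) y [-196.1  -49.3] x [-82.4  -1.1]
  rail x [ 1.1 10.2 18. ] ang 0.11289505694038209 ymin -0.2687725126675015
scene 1777 (array([ -38.6, -123.2,  149.4,   87.9]), np.float32(89.7)) y [-196.1  -50.2] x [-78.3   2.6]
  rail x [ 4.9 14.9 22.4] ang 0.022656363421376204 ymin -0.26976703812727093
```

Square and touching the rail (centre y = -123 mm in the rail frame, under 0.3° off). Now I'll place the stick behind it, centred on its rear face.

```bash
python3 -m creep '0 0 0.2 39 -3.6 0 15;0 0 0.2 77 -7.1 0 15;0 0 0.2 77 -7.1 0 15;0 0 0.2 77.5 -2.1 0 15;0 0 0.2 78 2 0 15'; python3 -m creep '0 0 0 0 0 0 15'
python3 - <<'E'
from h import *
c=wrist();cv2.imwrite("pics/w9.png",c["pixels"])
E
```

```text
t: 8.75
position: [0.5549, -0.2428, 0.1237]
orientation: [-0.0, 0.738, 0.674, -0.0]
wrist_force: [-0.3, -0.1, -1.3]
gripper_width: 0.294
t: 8.85
position: [0.5549, -0.2428, 0.1243]
orientation: [0.0, 0.738, 0.674, 0.0]
wrist_force: [0.3, -0.8, -1.0]
gripper_width: 0.291
```

View pics/w9.png

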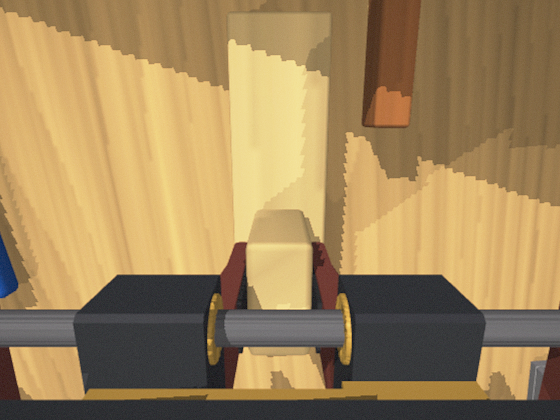

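Stick sits behind the enclosure, parallel to the rail (rail end at (390,110)). Feeding at about 100 mm/s with a slight drift into the rail.

```bash
python3 -m creep '0 0 0 1.2 10 0 15;0 0 0 2.3 20 0 15;0 0 0 3.3 28 0 15;0 0 0 4.2 36 0 15;0 0 0 5.2 44 0 15'; python3 -m creep '0 0 0 1.1 9 0 15;0 0 0 2.1 18 0 15;0 0 0 3.2 27 0 15;0 0 0 4.2 36 0 15;0 0 0 4.2 36 0 15'; python3 enc.py;python3 - <<'E'
from h import *
c=wrist();cv2.imwrite("pics/w10.png",c["pixels"])
E
```

```text
t: 9.4
position: [0.5604, -0.1995, 0.1238]
orientation: [0.0, 0.739, 0.674, -0.0]
wrist_force: [-1.6, -3.6, -0.5]
gripper_width: 0.293
t: 9.9
position: [0.5651, -0.162, 0.1235]
orientation: [-0.001, 0.738, 0.675, 0.001]
wrist_force: [0.4, 0.1, -1.1]
gripper_width: 0.293
top 1569 (array([-41.1, -67.1,  86.5, 136.3]), np.float32(-89.95)) y [-133.5   -0.6] x [-82.4  -1.4]
  rail x [ 1.1 10.3 18.1] ang 0.7000317124618965 ymin -0.2372304469524306
scene 1637 (array([-39.3, -64.5, 141.8,  88.8]), np.float32(88.64)) y [-133.5    4. ] x [-78.5   2.5]
  rail x [ 4.4 14.7 22.3] ang 0.08307949912693824 ymin -0.2697877387438527
```

View pics/w10.png

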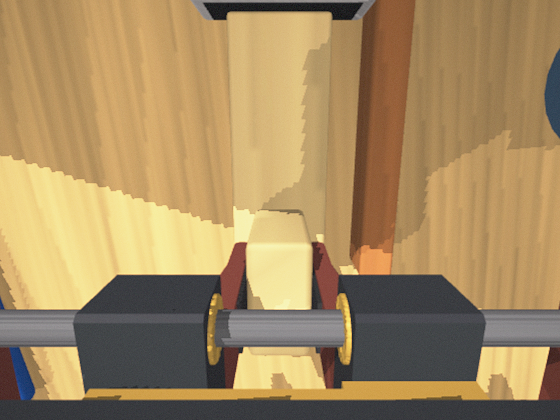

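Enclosure's rear face is flush at the bar's front (278,12) and it is still on the rail. Feeding on.

```bash
for i in 1; do python3 -m creep '0 0 0 1.1 10 0 15;0 0 0 2.2 20 0 15;0 0 0 3.3 30 0 15;0 0 0 4.4 40 0 15;0 0 0 5.5 50 0 15'; done; python3 -m creep '0 0 0 1.1 10 0 15;0 0 0 2.2 20 0 15;0 0 0 3.3 30 0 15;0 0 0 4.4 40 0 15;0 0 0 5.5 50 0 15';python3 -m creep '0 0 0 1.1 10 0 15;0 0 0 2.2 20 0 15;0 0 0 3.3 30 0 15;0 0 0 4.4 40 0 15;0 0 0 5.5 50 0 15'; python3 enc.py;python3 - <<'E'
from h import *
c=wrist();cv2.imwrite("pics/w11.png",c["pixels"])
E
```

```text
t: 10.55
position: [0.5701, -0.113, 0.1236]
orientation: [-0.0, 0.739, 0.674, -0.0]
wrist_force: [-2.5, -3.3, -1.1]
gripper_width: 0.294
t: 11.05
position: [0.5757, -0.063, 0.1235]
orientation: [-0.0, 0.739, 0.674, -0.0]
wrist_force: [-1.3, -2.1, -2.8]
gripper_width: 0.297
t: 11.55
position: [0.5813, -0.013, 0.1236]
orientation: [-0.0, 0.739, 0.674, -0.0]
wrist_force: [-2.7, -3.2, -1.7]
gripper_width: 0.293
top 1369 (array([-41.3,  94.1,  85.6, 140.6]), np.float32(-89.95)) y [ 24.9 162.5] x [-82.3   0.1]
  rail x [ 0.8  8.9 18.1] ang -0.15298465118522034 ymin -0.26921867518931075
scene 947 (array([-46. ,  98.4,  73.7, 136.2]), np.float32(-88.79)) y [ 32.6 164.1] x [-79.4 -12.3]
  rail x [ 4.2 14.5 22.1] ang -0.05299019859803874 ymin -0.26976220624804675
```

View pics/w11.png

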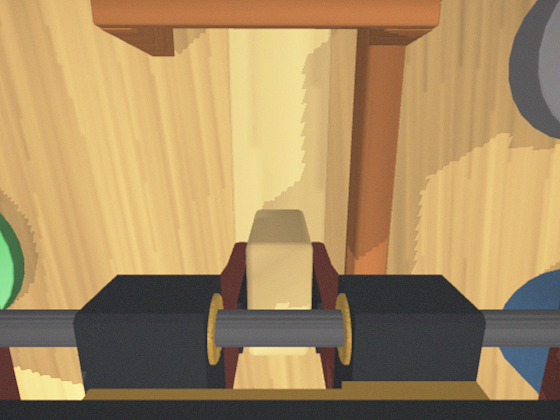

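Bar enters under the first slat (265,12), enclosure square on the rail, about 28 mm to go. Slow approach to the stop.

```bash
python3 -m creep '0 0 0 0.6 5 0 15;0 0 0 1.2 10 0 15;0 0 0 1.8 15 0 15;0 0 0 2.2 19 0 15;0 0 0 2.6 22 0 15'; python3 -m creep '0 0 0 0.3 2 0 15;0 0 0 0.5 4 0 15;0 0 0 0.6 5 0 15;0 0 0 0.6 5 0 15';python3 -m creep '0 0 0 0.1 1 0 15;0 0 0 0.2 2 0 15;0 0 0 0.2 2 0 15'
```

```text
t: 12.2
position: [0.5839, 0.0083, 0.1238]
orientation: [0.0, 0.739, 0.674, 0.0]
wrist_force: [-1.0, -3.7, 0.8]
gripper_width: 0.294
t: 12.6
position: [0.5845, 0.0133, 0.1236]
orientation: [-0.0, 0.739, 0.674, 0.0]
wrist_force: [-1.5, -2.5, 0.3]
gripper_width: 0.294
t: 12.9
position: [0.5846, 0.0152, 0.1236]
orientation: [-0.0, 0.739, 0.674, 0.0]
wrist_force: [-0.4, -2.3, -0.3]
gripper_width: 0.296
```

```bash
python3 -m creep '0 0 0 0.1 1 0 15;0 0 0 0.2 2 0 15;0 0 0 0.2 2 0 15';python3 -m creep '0 0 0 0.1 1 0 15;0 0 0 0.2 2 0 15;0 0 0 0.2 2 0 15'
```

```text
t: 13.2
position: [0.5848, 0.0172, 0.1236]
orientation: [-0.0, 0.739, 0.674, 0.0]
wrist_force: [-0.5, -2.6, -0.8]
gripper_width: 0.291
t: 13.5
position: [0.5849, 0.0176, 0.124]
orientation: [0.001, 0.739, 0.674, -0.001]
wrist_force: [-2.3, -8.8, 2.8]
gripper_width: 0.29
```

```bash
python3 -m creep '0 0 0 0.1 1 0 15;0 0 0 0.1 1 0 15;0 0 0 0.1 1 0 15';python3 enc.py
python3 - <<'E'
from bench import cams
import cv2
t=cams.read_camera("scene")["pixels"];cv2.imwrite("pics/s12.png",cv2.resize(t[150:310,180:430],None,fx=3,fy=3))
E
```

```text
t: 13.8
position: [0.5849, 0.0178, 0.1242]
orientation: [0.002, 0.739, 0.674, -0.002]
wrist_force: [-3.6, -11.3, 2.8]
gripper_width: 0.292
top 1449 (array([-41.5, 118.9,  85.3, 148.9]), np.float32(-89.9)) y [ 45.6 191.3] x [-82.6  -0.7]
  rail x [ 0.9  9.2 18.1] ang 0.22127975140763878 ymin -0.26856255182402505
scene 1093 (array([-46.3, 120.1,  72.1, 153.5]), np.float32(-89.18)) y [ 45.1 194.7] x [-79.4 -12.5]
  rail x [ 4.1 14.4 22.2] ang -0.043212209174230014 ymin -0.26971542975260826
```

View pics/s12.png

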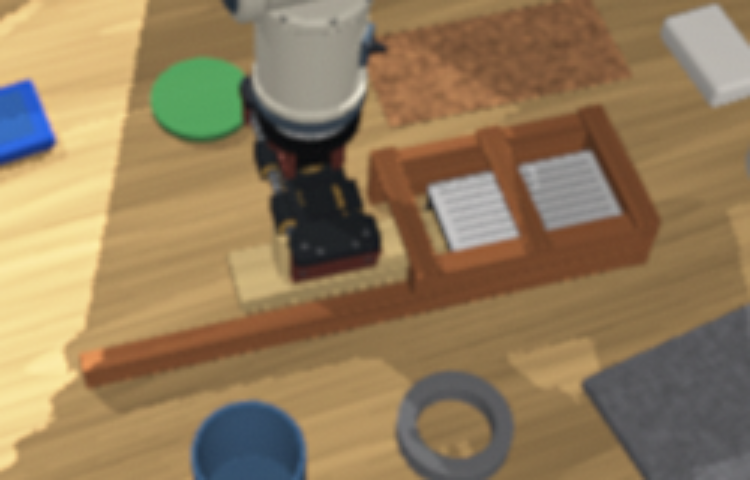

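Home: pushing force rises against the stop, centre measured at y≈119–120 mm, square. Retreating straight back, then lifting.

```bash
python3 -m creep '0 0 0 -0.5 -5 0 15;0 0 0 -2.3 -25 0 15;0 0 0 -5.1 -55 0 15;0 0 0 -8 -86 0 15;0 0 0 -8 -86 0 15'; python3 -m creep '0 0 0 0 0 45 15;0 0 0 0 0 90 15;0 0 0 0 0 95 15;0 0 0 -20 35 95 15;0 0 0 -40 80 95 15'; python3 enc.py
python3 - <<'E'
from h import *
from bench import cams
for n in("top","scene"):
    c=dict(cams.read_camera(n));cv2.imwrite(f"pics/{n}13.png",c["pixels"]);W=cloud(c);X,Y,Z=[W[...,i] for i in range(3)];h=cv2.cvtColor(c["pixels"],cv2.COLOR_BGR2HSV);H,S,V=[h[...,i].astype(int) for i in range(3)]
    r=(X>.32)&(X<.495)&(Y>.12)&(Y<.42)
    b,g,rr=[c["pixels"][...,i].astype(int) for i in range(3)]
    m0=(r&(abs(Z)<.012)&(rr-g>38)).astype(np.uint8);print(m0.sum())
    m=cv2.morphologyEx(cv2.morphologyEx(m0,cv2.MORPH_CLOSE,np.ones((5,5))),cv2.MORPH_OPEN,np.ones((7,7)))
    print(n,rect(W[m>0]),m.sum())
    cv2.imwrite(f"pics/m{n}.png",m*255)
E
```

```text
t: 14.45
position: [0.5769, -0.0682, 0.1233]
orientation: [-0.0, 0.74, 0.673, 0.0]
wrist_force: [0.1, 0.3, -1.2]
gripper_width: 0.293
t: 14.95
position: [0.5369, 0.0147, 0.218]
orientation: [-0.0, 0.739, 0.673, 0.0]
wrist_force: [1.0, 1.2, -1.6]
gripper_width: 0.293
top 1446 (array([-41.6, 118.7, 148.8,  85.7]), np.float32(89.93)) y [ 45.7 191.1] x [-82.2  -0.3]
  rail x [ 0.8  9.4 18.2] ang 1.4887924888325301 ymin -0.26870348999780996
scene 1101 (array([-45.9, 120.2, 152.7,  74. ]), np.float32(89.99)) y [ 44.9 194.9] x [-79.3 -12.4]
  rail x [ 4.3 14.8 22.3] ang -0.0291026801407739 ymin -0.26975418890770453
1610
top (array([442.6, 263.8, 234.1, 101.3]), np.float32(71.77)) 1963
2101
scene (array([398. , 237. , 138.2, 293.4]), np.float32(-64.67)) 2258
```

View pics/top13.png

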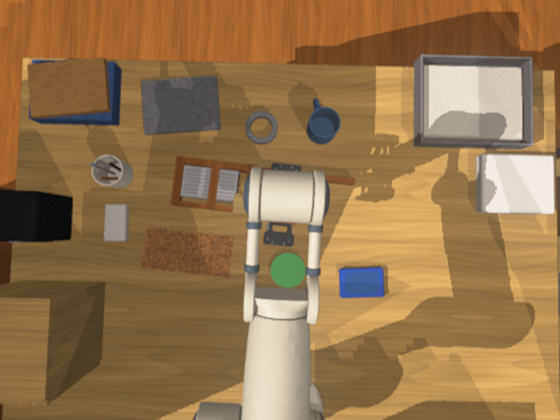

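Run:
```python
from h import *
c=dict(np.load("pics/top0.npz"))
pts=np.array([(28,221),(244,240),(233,341),(17,320)])/2.5+[135,140]
C=-c["R"].T@c["t"];o=[]
for u,v in pts:
    d=c["R"].T@np.linalg.inv(c["K"])@[u,v,1];s=(.003-C[2])/d[2];o.append((C+s*d)[:2]*1000)
o=np.array(o);print(np.round(o,1),o.mean(0),rect(o/1000))
```

```text
[[476.2 380.5]
 [460.6 143.9]
 [350.8 152.8]
 [368.5 388.1]] [414.00344952 266.30695252] (array([414.1, 266. , 237.1, 110.2]), np.float32(85.93))
```

Enclosure seen home in the bay (182–240,182); mat at (188,252) in the top view, centre about (414,267) mm. Moving over the mat.

```bash
python3 -m creep '0 0 0.5 -25 44 0 15;0 0 0.5 -50 88 0 15;0 0 0.5 -75 132 0 15;0 0 0.5 -100 176 0 15;0 0 0.5 -122 216 0 15'; python3 -m creep '0 0 0 -4 7 0 15;0 0 0 -4 7 0 15;0 0 0 -4 7 0 15'
python3 - <<'E'
from h import *
from bench import cams
c=wrist();cv2.imwrite("pics/w14.png",c["pixels"]);np.savez("pics/w14.npz",**c)
c=cams.read_camera("scene");cv2.imwrite("pics/s14.png",c["pixels"])
E
```

```text
t: 15.65
position: [0.4146, 0.2311, 0.2183]
orientation: [-0.0, 0.736, 0.677, 0.0]
wrist_force: [0.6, 0.2, -1.8]
gripper_width: 0.295
t: 15.95
position: [0.412, 0.2362, 0.2183]
orientation: [0.0, 0.736, 0.677, -0.0]
wrist_force: [0.7, 0.7, -1.9]
gripper_width: 0.297
```

View pics/w14.png

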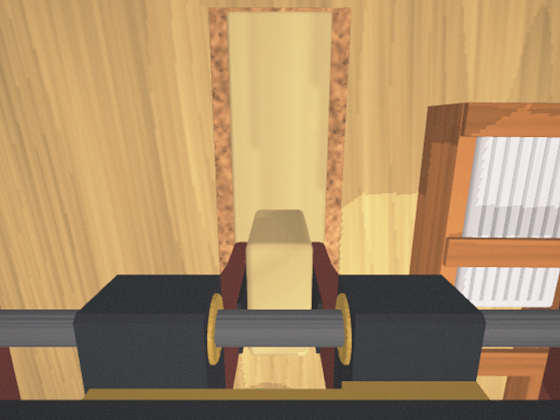

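View pics/s14.png

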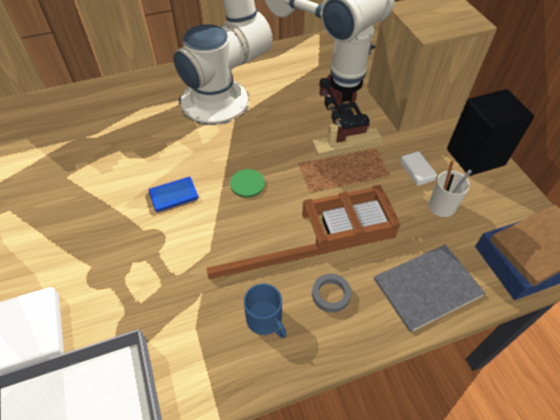

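Run:
```python
from h import *
c=dict(np.load("pics/w14.npz"));C=-c["R"].T@c["t"]
for u,v in[(209,10),(350,10),(217,200),(344,200),(279,9)]:
    d=c["R"].T@np.linalg.inv(c["K"])@[u,v,1];s=(.003-C[2])/d[2];print((u,v),np.round((C+s*d)[:2]*1000,1))
```

```text
(209, 10) [370.4 391. ]
(350, 10) [478.6 381.9]
(217, 200) [357.2 241.7]
(344, 200) [468.5 232.3]
(279, 9) [424.2 387.1]
```

Mat seen on both sides of the bar (edges at 209 and 350 px), centre (415,267), 85.6°, agreeing with the top view. Lowering.

```bash
python3 -m creep '0 0 0 1 1 -40 15;0 0 0 1 1 -75 15;0 0 0 1 1 -88 15;0 0 0 1 1 -93 15;0 0 0 1 1 -93 15'; python3 -m creep '0 0 0 0 0 -1 15;0 0 0 0 0 -2 15;0 0 0 0 0 -2 15;0 0 0 0 0 -2 15';python3 -m creep '0 0 0 0 0 -1 15;0 0 0 0 0 -1 15;0 0 0 0 0 -1 15'
```

```text
t: 16.55
position: [0.4127, 0.2377, 0.1261]
orientation: [0.0, 0.736, 0.677, 0.0]
wrist_force: [0.3, -0.2, -1.1]
gripper_width: 0.294
t: 16.95
position: [0.4123, 0.2383, 0.1243]
orientation: [0.0, 0.736, 0.677, 0.001]
wrist_force: [-0.5, -0.5, -1.6]
gripper_width: 0.295
t: 17.25
position: [0.4121, 0.2381, 0.1226]
orientation: [-0.0, 0.736, 0.677, -0.0]
wrist_force: [-0.1, -0.6, -1.2]
gripper_width: 0.293
```

```bash
python3 -m creep '0 0 0 0 0 -1 15;0 0 0 0 0 -1 15;0 0 0 0 0 -1 15';python3 -m creep '0 0 0 0 0 -0.7 15;0 0 0 0 0 -0.7 15;0 0 0 0 0 -0.7 15'
```

```text
t: 17.55
position: [0.4121, 0.2381, 0.1215]
orientation: [-0.0, 0.736, 0.677, -0.0]
wrist_force: [0.3, -0.3, -1.1]
gripper_width: 0.296
t: 17.85
position: [0.4122, 0.2381, 0.1212]
orientation: [0.0, 0.736, 0.677, 0.0]
wrist_force: [0.2, -0.0, 0.9]
gripper_width: 0.295
```

The weight has come off the wrist: the stick is on the mat. Releasing.

```bash
python3 -m creep '0 0 0 0 0 0 50;0 0 0 0 0 0 50;0 0 0 0 0 0 50;0 0 0 0 0 0 50;0 0 0 0 0 0 50'; python3 -m creep '0 0 0 0 0 0 60;0 0 0 0 0 20 60;0 0 0 0 0 60 60;0 0 0 0 0 105 60;0 0 0 0 0 150 60'; python3 -m creep '0 0 0 -10 -45 0 60;0 0 0 -20 -90 0 60;0 0 0 -20 -90 0 60';python3 enc.py
python3 - <<'E'
from h import *
c=wrist();cv2.imwrite("pics/w15.png",c["pixels"]);W=cloud(c);X,Y,Z=[W[...,i] for i in range(3)]
q=(Z>.014)&(Z<.09)&(abs(X-.415)<.045)&(Y>.15)&(Y<.4);print("stick",rect(W[q]),np.nanpercentile(Z[q],[10,50]))
from bench import cams,telemetry
c=cams.read_camera("top");cv2.imwrite("pics/t15.png",c["pixels"])
print(telemetry.state()["position"],telemetry.state()["gripper_width"])
E
```

```text
t: 18.35
position: [0.4121, 0.2381, 0.1209]
orientation: [-0.0, 0.736, 0.677, 0.0]
wrist_force: [0.1, -0.2, 0.4]
gripper_width: 0.569
t: 18.85
position: [0.4118, 0.238, 0.2723]
orientation: [-0.0, 0.736, 0.677, -0.0]
wrist_force: [0.6, 0.7, -0.5]
gripper_width: 0.684
t: 19.15
position: [0.3917, 0.1449, 0.2719]
orientation: [0.001, 0.737, 0.676, 0.0]
wrist_force: [1.0, 0.7, 0.1]
gripper_width: 0.684
top 1463 (array([-41.3, 118.4,  85.7, 148.8]), np.float32(-89.9)) y [ 45.7 190.9] x [-82.5  -0.6]
  rail x [ 0.7  9.  18. ] ang -0.04118188698816031 ymin -0.2688174779543475
scene 1107 (array([-45.9, 119.6, 153. ,  74. ]), np.float32(89.82)) y [ 45.  194.5] x [-79.3 -12.3]
  rail x [ 4.4 14.3 22.2] ang -0.1603416364504284 ymin -0.2698362755400726
stick (array([411.9, 245.8, 137.8,  50.1]), np.float32(85.24)) [0.02241466 0.02364707]
[0.39222711 0.14866369 0.270805  ] 0.6838901433281211
```

View pics/w15.png

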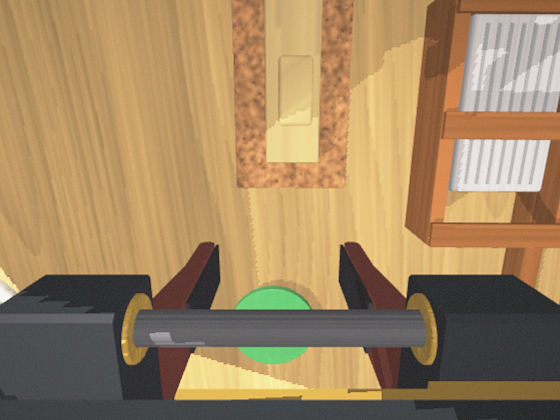

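View pics/t15.png

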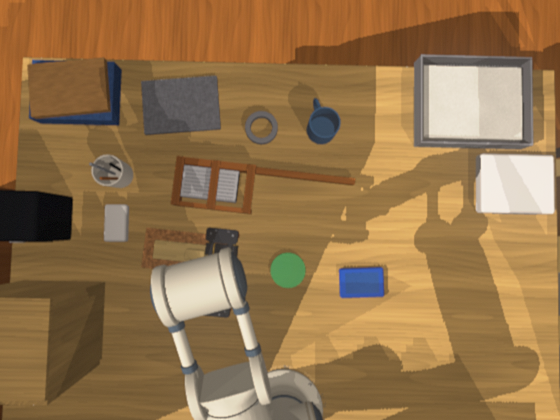

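The stick lies flat and centred on the mat (rear edge at (290,162), mat edges at 235/350 px). The enclosure is home and the bystanders are unmoved. I'll let the arm settle and hand in.

```bash
python3 -m creep '0 0 0 0 0 0 60;0 0 0 0 0 0 60;0 0 0 0 0 0 60'; python3 -c "
from bench import job;print(job.job_done())"
```

```text
t: 19.65
position: [0.3921, 0.1487, 0.2707]
orientation: [-0.0, 0.735, 0.678, -0.0]
wrist_force: [-0.1, 0.9, 0.1]
gripper_width: 0.684
the job is handed in; nothing more can be done
None
```

I handed the job in at about 20 s of the 72 s limit. The enclosure is home in the bay against the end stop and the push stick is lying on the cork mat; no verdict was reported.

- **Against the rail:** I pushed the enclosure with the long side of the stick until about 15 N of force built up. Its centre was then at y ≈ -123 mm in the rail frame, about 0.3° off square, still outside the bay.
- **Into the bay:** I fed it along the rail with the stick's front face until the force rose to about 11 N at the stop. At the end its centre measured y ≈ 118.4 mm (top camera) and 119.6 mm (scene camera), against the nominal 120 mm. It was within about 0.2° of square to the rail.
- **On the mat:** the last wrist picture showed the stick flat, about 3 mm off the mat's centre across and along. Its angle to the mat's length was under 1°.

**Disagreement:** the two fixed cameras differed by 3–4 mm across the rail. In the bay the scene camera only partly saw the enclosure between the slats, so I relied on the top view (x ≈ -41.5 mm, so against the rail) and the contact forces.

The gripper stayed clear of the enclosure throughout. The bystanders looked unmoved in the last top picture; I did not measure their positions again.

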